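Load the tile carrier for the kiln

ROBOT

A 6-joint arm with a two-finger parallel gripper is mounted at the origin on the work surface. World frame = base frame: x ahead of the robot, y to its left, z up, the work surface at z = 0. Lengths are in m, angles in degrees, forces in N, time in s.
With the tool pointing down it reaches from about 0.35 to 0.975 m from the base axis. Payload 7.1 kg.
Tool frame: the origin (TCP) lies between the finger pads; the fingertips stand 25 mm ahead of it and the grasp point (between the pads) lies 6 mm ahead of it; z points along the fingers, y is the line along which they close (so a half turn about z gives the same grasp; the last joint's range is limited). The gripper opens to 88 mm and grips with 3 to 60 N. Pads are 20 mm wide; open, the fingers measure 115 mm over their backs; the gripper's body (75 mm by 178 mm) begins 61 mm behind the grasp point.
Start: joints at [-77.922, 24.242, 93.386, -0, 62.372, -1.089], TCP at [0.142, -0.609, 0.248] pointing down, gripper open.
Joint ranges: [-172.04, 172.04], [-51.8, 120.97], [4.93, 147.93], [-75.15, 255.16], [6.16, 154.13], [-145.62, 145.62]. Speed limits (degrees/s): [136.94, 136.94, 172.46, 180, 180, 180].

INTERFACE

Orientations are given as a 3x3 rotation matrix whose columns are the frame's x, y, z axes.
In Python, from plant import telemetry, optics, order gives the robot as it stands. The module is installed in compiled form; this text tells all that it offers.
- The arm moves only by the tool move_arm, never from a script. Its argument "steps" is text: rows parted by semicolons, each of 7 numbers parted by spaces: the shift along the world's x, y, z scaled (see below), then the turn, a rotation vector about the world's x, y, z scaled (see below), then the opening, from 0 (shut) to 1 (fully open). A call has 1 to 5 rows; each row is the pose to reach, as a shift and turn from the pose commanded when the call began; what a row does not reach only later rows make up. The controller multiplies each number of a shift by 0.3 m and each number of a turn by 120 degrees. A row lasts 1/8 s, in which the tool goes at most 62.5 mm and 10.7 degrees, less where a joint would pass 70% of its speed; a pose out of reach is approached as far as the arm can. A call with a number of a shift or a turn outside -1 to 1 is refused whole. A call with a gripper value outside its range is refused whole. The fingers move at their own pace and stop on an object; "force" is the grip in N (left out, the last holds). Time passes only in rows, so rows that repeat a pose let the fingers close. It gives the time, the measured TCP pose, the force, the opening and the grip force at its end, in the units of the state.
- telemetry.sense(): the state, without advancing time (a new reading comes with each control period).
- optics.capture(name): name is "scene" or "top" or "wrist"; returns the picture (480x640x3 uint8, red, green, blue); there is no depth.
- optics.calibration(name): a dict with "camera_matrix" (3x3 intrinsics, pixels), "R" (3x3) and "t" (3): a world point X has camera coordinates R X + t; the wrist camera has in their place "hand_eye" (4x4, takes a point from camera to tool coordinates, whose origin is the TCP and whose axes are the flange's). Camera axes: x right, y down, z forward; pixel columns grow to the right and rows downward; lengths in m; the calibration is good to about 2 mm. A picture is of the moment at which its call begins: read the wrist's pose just before it. calibration takes no time and is no camera call.
- order.job_done(): hands the job in; it is judged then, once.
The state is a dict: "t": time; "joint_positions": joint angles; "qvel": joint speeds; "tau": joint torques, N m; "eef_pos": TCP position; "orientation": TCP orientation; "wrist_force": force on the tool from outside, world axes, zero at the start; "wrist_torque": the same for the moment, N m; "opening": finger opening in m; "grasp_force": force on a finger pad.
Only numpy, scipy, OpenCV 4.12 (cv2) and the standard library are available. Lean on these libraries where they do the work, as an engineer would, in place of code of your own. Each camera call takes 0.05 s, during which the arm holds its last target. There are 200 camera calls.

TASK

Load the wooden carrier for the kiln: lift the retaining bar out of its two forked brackets and set it aside, lay every narrow border tile flat on the carrier, one to a lane (any lanes), and slide each under the overhanging ledge until it meets the stop. Then lay the bar back across the carrier, centred and fully down in both brackets, so that the tiles cannot slide out. Leave the cups, mould, brush and scraper where they are.

Things in the scene. Friction and masses are not known exactly. Their poses are not given: they have to be found in the camera images.
- carrier: Fixed wooden tile carrier. Origin on the bench (z 0) under the middle of the bar's seat; +x is the way tiles slide in, z up. Floor board x -52..122, y -130..130 mm, its top at z 14 mm. Four lanes along x, centred at y -81, -27, 27, 81 mm, each 48 mm wide between 6 mm dividers that stand only at x 63..112. The floor at x -52..63 is open. The stop for the tiles' leading ends is at x 112.
- ledge (a point): Middle of the front edge of the fixed ledge that hangs over the lanes: carrier x 66, y 0, z 43 mm; axes as the carrier's. The ledge covers carrier x 66..122, y -111..111 mm, underside z 38, top z 48 mm.
- bracket0 (a point): Seat of the steel forked bracket at carrier y -122 mm (x 0, z 18 mm; axes as the carrier's): 16 mm thick in y, two cheeks 36 mm apart (x -18..18, outside x -31..31), straight up to z 40 mm and leaning outward from there to z 47 mm. The bar drops between the cheeks from above.
- bracket1 (a point): Seat of the steel forked bracket at carrier y 122 mm (x 0, z 18 mm; axes as the carrier's): 16 mm thick in y, two cheeks 36 mm apart (x -18..18, outside x -31..31), straight up to z 40 mm and leaning outward from there to z 47 mm. The bar drops between the cheeks from above.
- bar_seat (a point): Where the bar's centre is when it lies fully down in both brackets: carrier x 0, y 0, z 32 mm; axes as the carrier's. The bar's long axis then lies along the carrier's y.
- bar: Retaining bar: square batten of pale wood with steel end caps, 300 (its x) x 28 x 28 mm, about 0.2 kg. Origin at its centre; any of its four long faces may be up, and it may be turned end for end. At the start it lies in the two brackets. Its underside is then 4 mm above the carrier's floor, so no tile passes under it.
- lane0 (a point): Where a tile's centre is when it is fully home in lane 0: carrier x 67 mm, y -81 mm, z 21 mm; axes as the carrier's. The tile's outer end is then at carrier x 22 mm, 44 mm of it still showing in front of the ledge and 8 mm clear of the seated bar.
- lane1 (a point): Where a tile's centre is when it is fully home in lane 1: carrier x 67 mm, y -27 mm, z 21 mm; axes as the carrier's. The tile's outer end is then at carrier x 22 mm, 44 mm of it still showing in front of the ledge and 8 mm clear of the seated bar.
- lane2 (a point): Where a tile's centre is when it is fully home in lane 2: carrier x 67 mm, y 27 mm, z 21 mm; axes as the carrier's. The tile's outer end is then at carrier x 22 mm, 44 mm of it still showing in front of the ledge and 8 mm clear of the seated bar.
- lane3 (a point): Where a tile's centre is when it is fully home in lane 3: carrier x 67 mm, y 81 mm, z 21 mm; axes as the carrier's. The tile's outer end is then at carrier x 22 mm, 44 mm of it still showing in front of the ledge and 8 mm clear of the seated bar.
- tile0: Narrow terracotta border tile, 90 (its x) x 40 (its y) x 14 mm (its z), white-glazed on its +z face with a row of three small blue diamonds. Origin at its centre. Either end may lead. All such tiles are alike; absent ones read None.
- tile1: Narrow terracotta border tile, 90 (its x) x 40 (its y) x 14 mm (its z), white-glazed on its +z face with a row of three small blue diamonds. Origin at its centre. Either end may lead. All such tiles are alike; absent ones read None.
- tile2: Narrow terracotta border tile, 90 (its x) x 40 (its y) x 14 mm (its z), white-glazed on its +z face with a row of three small blue diamonds. Origin at its centre. Either end may lead. All such tiles are alike; absent ones read None.
- tile3: Narrow terracotta border tile, 90 (its x) x 40 (its y) x 14 mm (its z), white-glazed on its +z face with a row of three small blue diamonds. Origin at its centre. Either end may lead. All such tiles are alike; absent ones read None.
- cup0: Terracotta cup, rim radius 32 mm, 75 mm tall, standing on the bench; a bystander. Origin at the centre of its underside.
- cup1: White ceramic cup, rim radius 36 mm, 75 mm tall, standing on the bench; a bystander. Origin at the centre of its underside.
- cup2: Terracotta cup, rim radius 34 mm, 70 mm tall, standing on the bench; a bystander. Origin at the centre of its underside.
- mould: Plaster mould block 70 x 60 x 45 mm, a bystander. Origin at the centre of its underside.
- brush: Brush lying on the bench, a bystander.
- scraper: Flat scraper lying on the bench near the robot, a bystander.
Mind the look-alikes: they are no part of the job. Leave any purple or red look-alike of the tile2 alone.

How it is judged:
By the outcome, as a careful person would: the job done as asked, in the order asked, and still so for the second after the job is handed in, with the robot touching nothing.
Of tile0, tile1, tile2, tile3 only 2 to 4 are there at a start; the rules pass over those that are not, and their reading is None.
At some moment in a run one of tile0, tile1, tile2, tile3, bar may be knocked a few centimetres aside while the robot is not near it.
Once in a run the grip may slacken for a moment while it holds something.
It also fails if it takes over 210 s, if anything falls off the work surface, if the arm or the gripper's body presses on something with over 40 N, if the wrist force passes 120 N, or if a joint passes its speed limit or range.

## Working session

There is one attempt and no reset: what is moved stays moved. The work goes in short steps, Python scripts to look and compute and a tool call to move; the robot and the scene stay as the last step left them, time stands still between calls to the robot, and variables do not carry over. Pictures are saved under pics/ and viewed, at most 14 in all, crops included, and the job is handed in when it is done.

Besides the shell and the picture viewer there is one more tool, called after "Request:" by a JSON object that holds its "api" and its "payload". move_arm: Moves the arm, as the interface text tells. Its arguments: {"type":"object","properties":{"steps":{"type":"string"},"force":{"type":"number"}},"required":["steps"]}

```bash
mkdir -p pics
cat > h.py <<'E'
import numpy as np, cv2
from plant import telemetry, optics, order
def save(n,f):
    im=optics.capture(n); cv2.imwrite('pics/'+f,im[:,:,::-1]); return im
def cal(n):
    c=optics.calibration(n); K=np.array(c['camera_matrix'])
    if n!='wrist': return K,np.array(c['R']),np.array(c['t'])
    s=telemetry.sense(); H=np.array(c['hand_eye']); R=np.array(s['orientation']); p=np.array(s['eef_pos'])
    Rw=R@H[:3,:3]; tw=R@H[:3,3]+p
    return K,Rw.T,-Rw.T@tw
def ray(C,px,z):
    K,R,t=C; px=np.atleast_2d(px).astype(float)
    d=np.c_[px,np.ones(len(px))]@np.linalg.inv(K).T@R
    o=-R.T@t
    return o+d*((z-o[2])/d[:,2])[:,None]
def proj(C,X):
    K,R,t=C; q=(np.atleast_2d(X)@R.T+t)@K.T; return q[:,:2]/q[:,2:]
E
python3 - <<'E'
from h import *
a=save('scene','s0.png'); b=save('top','t0.png'); print(telemetry.sense())
for n in('scene','top'):
    K,R,t=cal(n); print(n,K.tolist(),(-R.T@t),R.round(3).tolist())
print(optics.calibration('wrist'))
E
```

```text
{'t': 0.1, 'joint_positions': array([-7.79202840e+01,  2.42785928e+01,  9.34256281e+01, -2.02730533e-03,
        6.23710521e+01, -1.09101412e+00]), 'qvel': array([ 0.03964114, -0.04636232, -0.16788446, -0.02493884,  0.05168944,
        0.02943653]), 'tau': array([ 4.07977295e-04, -5.45608485e+01, -2.74325877e+01,  6.45504682e-02,
        1.87565287e-02, -4.13737166e-05]), 'eef_pos': array([ 0.14230551, -0.60812329,  0.24700509]), 'orientation': array([[ 9.73691686e-01,  2.27869277e-01, -3.05588113e-04],
       [ 2.27869482e-01, -9.73690847e-01,  1.27811032e-03],
       [-6.30627422e-06, -1.31411959e-03, -9.99999137e-01]]), 'wrist_force': array([-0.4833602 , -0.73247886,  0.46461616]), 'wrist_torque': array([ 0.04594125, -0.01057996, -0.00458182]), 'grasp_force': 0.0, 'opening': 0.08756667857491507}
scene [[582.6485567180102, 0.0, 322.47691562313076], [0.0, 582.6485567180102, 244.67865230388662], [0.0, 0.0, 1.0]] [ 0.89880344 -0.59474662  1.10677534] [[0.846, 0.534, 0.01], [0.436, -0.68, -0.589], [-0.308, 0.503, -0.808]]
top [[472.30932808674913, 0.0, 308.5423743554431], [0.0, 472.30932808674913, 238.3119163005771], [0.0, 0.0, 1.0]] [0.31972653 0.05843901 1.08744602] [[-0.083, -0.997, 0.006], [-0.975, 0.08, -0.208], [0.207, -0.023, -0.978]]
{'camera_matrix': array([[432.22564161,   0.        , 316.12415895],
       [  0.        , 432.22564161, 235.0206504 ],
       [  0.        ,   0.        ,   1.        ]]), 'hand_eye': array([[-4.83668467e-05, -9.69349323e-01, -2.45686563e-01,
         6.74055931e-02],
       [ 9.99999985e-01, -6.48724616e-06, -1.71268782e-04,
        -1.24557658e-04],
       [ 1.64425448e-04, -2.45686568e-01,  9.69349309e-01,
        -1.36333911e-01],
       [ 0.00000000e+00,  0.00000000e+00,  0.00000000e+00,
         1.00000000e+00]])}
```

View pics/s0.png

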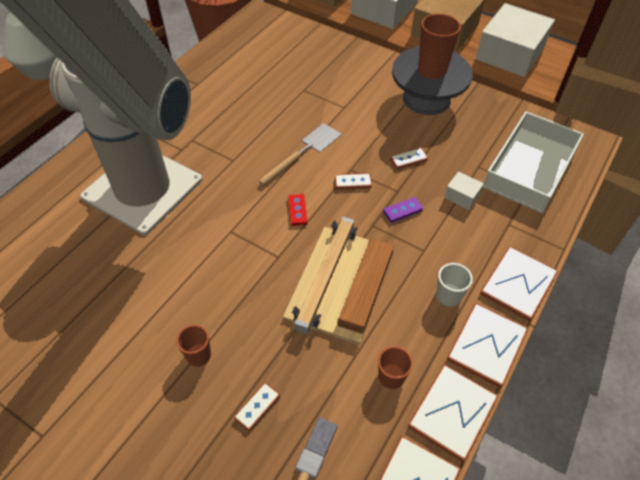

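View pics/t0.png

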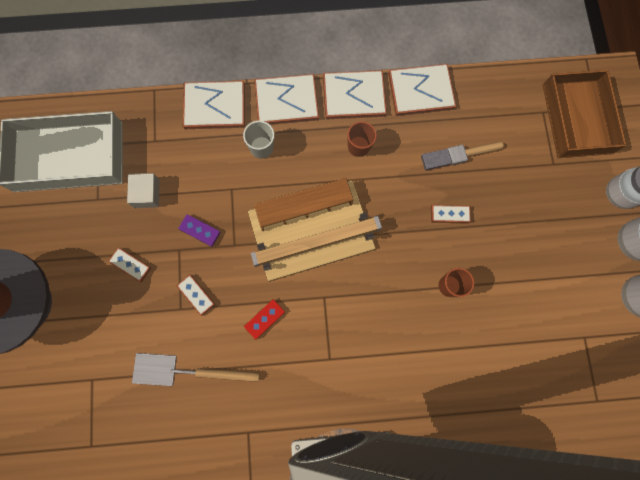

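Top view shows three white tiles with three blue diamonds: (129,264), (196,295) and (451,214). The purple (200,230) and red (265,319) ones are look-alikes to leave alone. The carrier is around (312,235), with the bar running from (253,256) to (380,228) and the ledge on the far side of it (+x, upward).

```bash
cat >> h.py <<'E'
def tiles(im,C,z=0.014,amin=200):
    hsv=cv2.cvtColor(im,cv2.COLOR_RGB2HSV)
    m=((hsv[...,1]<60)&(hsv[...,2]>165)).astype(np.uint8)
    m=cv2.morphologyEx(m,cv2.MORPH_CLOSE,np.ones((7,7)))
    out=[]
    for c in cv2.findContours(m,cv2.RETR_EXTERNAL,cv2.CHAIN_APPROX_NONE)[0]:
        if cv2.contourArea(c)<amin: continue
        w=ray(C,c[:,0,:]+0.0,z)[:,:2]
        (cx,cy),(a,b),th=cv2.minAreaRect((w*1000).astype(np.float32))
        if a<b: a,b,th=b,a,th+90
        if 70<a<110 and 28<b<60: out.append((c[:,0].mean(0).round(),round(cx,1),round(cy,1),round(a,1),round(b,1),round((th+90)%180-90,1)))
    return out
E
python3 - <<'E'
from h import *
b=cv2.imread('pics/t0.png')[:,:,::-1].copy(); s=cv2.imread('pics/s0.png')[:,:,::-1].copy()
for t in tiles(b,cal('top')): print('top',*t)
for t in tiles(s,cal('scene')): print('scene',*t)
C=cal('top')
print('bar ends',ray(C,[[253,256],[380,228]],.046).round(3).tolist())
print('cups top',ray(C,[[259,133],[361,133],[457,280],[143,190]],[.075]*1 and .07).round(3).tolist())
print('red,purple',ray(C,[[265,319],[200,230]],.014).round(3).tolist())
K=cv2.resize(b[180:330,230:400],None,fx=4,fy=4,interpolation=cv2.INTER_CUBIC)
L=cv2.resize(b[190:320,100:300],None,fx=3,fy=3,interpolation=cv2.INTER_CUBIC)
cv2.imwrite('pics/crop.png',np.vstack([K[:,:,::-1]]))
E
```

```text
top [158. 367.] 293.0 387.3 95.9 58.7 60.9
top [195. 294.] 438.1 301.3 82.7 32.7 36.1
top [129. 261.] 521.4 449.9 82.5 32.6 55.6
top [451. 213.] 579.7 -305.8 80.9 32.3 83.2
top [140. 188.] 700.6 423.1 70.1 58.8 -0.8
scene [256. 405.] 579.9 -307.5 83.5 33.2 83.9
scene [353. 180.] 438.7 299.2 83.4 35.9 37.1
scene [ 96. 189.] -80.2 -67.2 87.0 47.9 -85.6
bar ends [[0.509, 0.161, 0.046], [0.55, -0.129, 0.046]]
cups top [[0.792, 0.128, 0.07], [0.773, -0.107, 0.07], [0.416, -0.278, 0.07], [0.676, 0.396, 0.07]]
red,purple [[0.37, 0.146, 0.014], [0.587, 0.284, 0.014]]
```

View pics/crop.png

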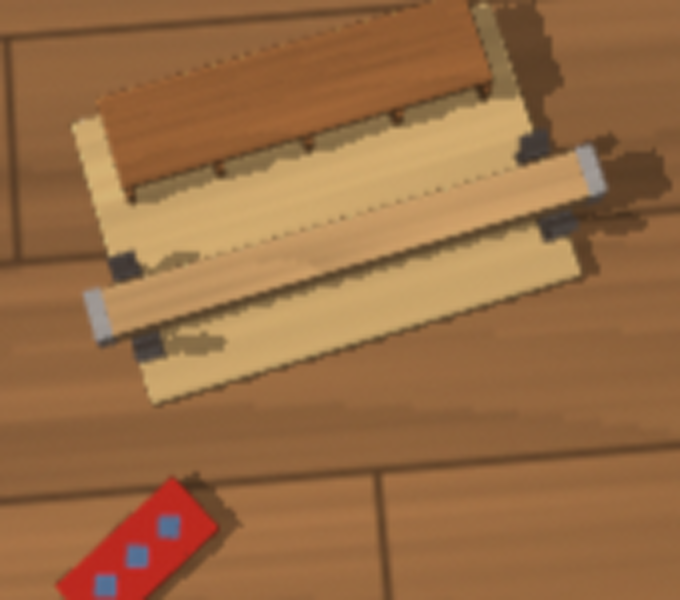

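The crop shows the carrier with the bar seated in both dark brackets, caps at crop (97,315) and (593,170). The ledge is behind it, at the top, and the red look-alike sits front-left at (135,540). I'll move the arm over the carrier for a close wrist view.

Request:
{"api": "move_arm", "payload": {"steps": "0.487 0.693 0.127 0 0 0 1;0.487 0.693 0.127 0 0 0 1;0.487 0.693 0.127 0 0 0 1;0.487 0.693 0.127 0 0 0 1;0.487 0.693 0.127 0 0 0 1"}}

```text
t: 0.72
eef_pos: [0.29, -0.398, 0.2862]
orientation: [[0.973, 0.232, 0.0], [0.232, -0.973, 0.0], [0.0, -0.0, -1.0]]
wrist_force: [-0.4, -0.4, 0.5]
opening: 0.0877
grasp_force: 0.0
```

Request:
{"api": "move_arm", "payload": {"steps": "0.487 0.693 0.127 0 0 0 1;0.487 0.693 0.127 0 0 0 1;0.487 0.693 0.127 0 0 0 1;0.487 0.693 0.127 0 0 0 1;0.487 0.693 0.127 0 0 0 1"}}

```text
t: 1.35
eef_pos: [0.4364, -0.1909, 0.3243]
orientation: [[0.973, 0.232, 0.001], [0.232, -0.973, -0.0], [0.001, 0.001, -1.0]]
wrist_force: [-0.1, -0.8, -0.9]
opening: 0.0877
grasp_force: 0.0
```

Request:
{"api": "move_arm", "payload": {"steps": "0.487 0.693 0.127 0 0 -0.042 1;0.487 0.693 0.127 0 0 -0.042 1;0.487 0.693 0.127 0 0 -0.042 1;0.487 0.693 0.127 0 0 -0.042 1;0.487 0.693 0.127 0 0 -0.042 1"}}

```text
t: 1.98
eef_pos: [0.5825, 0.0163, 0.3616]
orientation: [[0.99, 0.144, 0.0], [0.144, -0.99, -0.0], [0.0, 0.0, -1.0]]
wrist_force: [-0.9, -1.2, -0.5]
opening: 0.0878
grasp_force: 0.0
```

Run:
```python
from h import *
C=cal('wrist'); a=save('wrist','w1.png')
for t in tiles(a,C): print(*t)
np.savez('w1.npz',K=C[0],R=C[1],t=C[2])
s=telemetry.sense(); print(s['t'],s['eef_pos'],s['joint_positions'].round(1))
```

```text
[ 60. 272.] 438.3 301.4 84.6 34.8 36.3
[592. 229.] 580.0 -305.2 84.7 34.8 83.7
2.025 [0.58168516 0.01544397 0.36131483] [ 0.4 14.3 92.2 -0.  73.5 82.2]
```

View pics/w1.png

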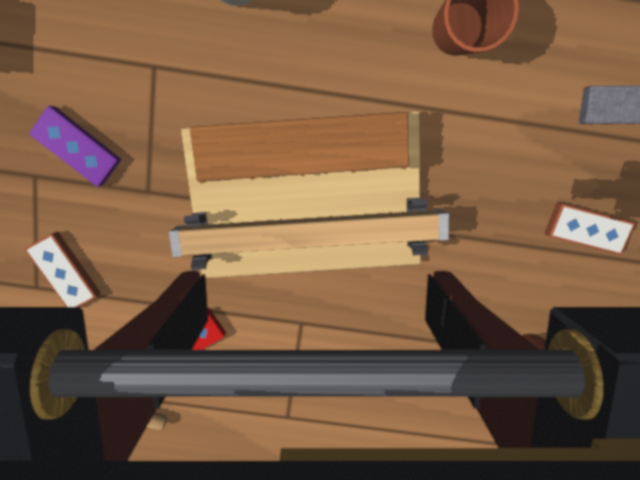

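Wrist view: the bar runs from (171,242) to (449,227), the floor's front corners are (205,277) and (420,264), and the ledge's top corners are (193,127), (409,112), (409,166) and (198,182). The white tiles are at (60,272) and (592,229). I'll refine the corners and fit the carrier and bar poses.

```bash
cat >> h.py <<'E'
def fit2d(M,W):
    "rigid 2D: W = R M + t"
    M=np.array(M,float);W=np.array(W,float); m=M.mean(0);w=W.mean(0)
    A=(M-m);B=(W-w); th=np.arctan2((A[:,0]*B[:,1]-A[:,1]*B[:,0]).sum(),(A*B).sum())
    R=np.array([[np.cos(th),-np.sin(th)],[np.sin(th),np.cos(th)]]); t=w-R@m
    return th,t,((M@R.T+t)-W)
def sub(im,p,w=4):
    g=cv2.cvtColor(im,cv2.COLOR_RGB2GRAY)
    return cv2.cornerSubPix(g,np.array(p,np.float32).reshape(-1,1,2),(w,w),(-1,-1),(3,50,.01))[:,0]
E
python3 - <<'E'
from h import *
a=cv2.imread('pics/w1.png')[:,:,::-1].copy(); d=np.load('w1.npz'); C=(d['K'],d['R'],d['t'])
led=[(193,127),(409,112),(409,166),(198,182)]; ml=[(122,111),(122,-111),(66,-111),(66,111)]
fl=[(205,277),(420,264),(182,128),(419,111)]; mf=[(-52,130),(-52,-130),(122,130),(122,-130)]
bar=[(170,230),(447,214),(449,239),(173,256)]
pl=sub(a,led); pf=sub(a,fl); pb=sub(a,bar); print(pl.round(1).tolist(),pf.round(1).tolist(),pb.round(1).tolist())
wl=ray(C,pl,.048)[:,:2]*1e3; wf=ray(C,pf,.014)[:,:2]*1e3; wb=ray(C,pb,.046)[:,:2]*1e3
for M,W in((ml,wl),(mf,wf),(ml+mf,np.r_[wl,wf]),([(14,150),(14,-150),(-14,-150),(-14,150)],wb)):
    th,t,r=fit2d(M,W); print(np.degrees(th).round(2),t.round(1),r.round(1).tolist())
E
```

```text
[[189.10000610351562, 127.80000305175781], [409.0, 112.0], [409.0, 166.0], [195.8000030517578, 179.3000030517578]] [[205.0, 277.0], [420.29998779296875, 261.29998779296875], [181.0, 128.6999969482422], [420.20001220703125, 109.69999694824219]] [[169.60000610351562, 230.6999969482422], [448.29998779296875, 213.1999969482422], [448.29998779296875, 238.89999389648438], [172.1999969482422, 256.1000061035156]]
11.99 [534.2  19.6] [[1.9, 0.7], [1.0, 0.4], [-1.1, -0.7], [-1.8, -0.3]]
12.62 [535.5  18.2] [[-1.9, 2.3], [-0.8, -3.0], [1.3, 0.6], [1.3, 0.2]]
12.43 [534.9  18.6] [[1.6, 0.4], [2.4, 0.5], [0.4, -1.1], [-2.1, -1.0], [-2.1, 2.9], [-1.8, -2.6], [1.3, 0.7], [0.4, 0.2]]
11.93 [534.9  17.5] [[-0.4, 0.7], [-0.2, -0.2], [0.2, 0.1], [0.4, -0.6]]
```

Request:
{"api": "move_arm", "payload": {"steps": "-0.156 0.009 -0.5 0 0 0.39 0.7;-0.156 0.009 -0.5 0 0 0.39 0.7;-0.156 0.009 -0.5 0 0 0.39 0.7;-0.156 0.009 -0.5 0 0 0.39 0.7;-0.156 0.009 -0.5 0 0 0.39 0.7", "force": 30}}

```text
t: 2.65
eef_pos: [0.5323, 0.0153, 0.2109]
orientation: [[0.574, 0.819, -0.003], [0.819, -0.574, -0.001], [-0.002, -0.002, -1.0]]
wrist_force: [-0.3, 0.5, 0.1]
opening: 0.0616
grasp_force: 0.0
```

Request:
{"api": "move_arm", "payload": {"steps": "0 0 -0.3 0 0 0.39 0.7;0 0 -0.3 0 0 0.39 0.7;0 0 -0.3 0 0 0.39 0.7;0 0 -0.3 0 0 0.39 0.7;0 0 -0.3 0 0 0.39 0.7"}}

```text
t: 3.28
eef_pos: [0.5326, 0.0153, 0.1215]
orientation: [[-0.205, 0.979, -0.002], [0.979, 0.205, -0.001], [-0.0, -0.002, -1.0]]
wrist_force: [-0.8, 0.3, 0.5]
opening: 0.0617
grasp_force: 0.0
```

Run:
```python
from h import *
a=save('wrist','w2.png')
b=save('top','t2.png'); s=telemetry.sense(); print(s['t'],s['eef_pos'],s['joint_positions'].round(1),np.degrees(np.arctan2(s['orientation'][1,0],s['orientation'][0,0])))
```

```text
3.375 [0.53281134 0.01562764 0.12165078] [  0.4  27.3 109.6  -0.   43.3 -11.2] 101.62252288169074
```

View pics/w2.png

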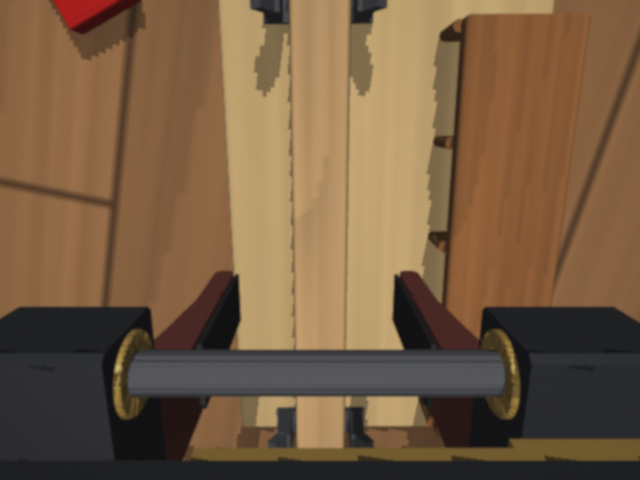

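The bar is centred between the open fingers (edges at columns 291 and 348), with the brackets and ledge clear of the finger paths. I'll descend and grip.

Request:
{"api": "move_arm", "payload": {"steps": "0.007 0.007 -0.15 0 0 0 0.7;0.007 0.007 -0.25 0 0 0 0.7;0.007 0.007 -0.258 0 0 0 0.7;0.007 0.007 -0.258 0 0 0 0.7;0.007 0.007 -0.258 0 0 0 0.1", "force": 35}}

```text
t: 4.0
eef_pos: [0.5368, 0.0196, 0.0458]
orientation: [[-0.203, 0.979, 0.002], [0.979, 0.203, -0.0], [-0.0, 0.002, -1.0]]
wrist_force: [0.7, -0.4, -0.8]
opening: 0.0544
grasp_force: 0.0
```

Request:
{"api": "move_arm", "payload": {"steps": "0 0 0 0 0 0 0.1;0 0 0 0 0 0 0.1;0 0 0 0 0 0 0.1;0 0 0 0 0 0 0.1;0 0 0.02 0 0 0 0.1"}}

```text
t: 4.62
eef_pos: [0.5356, 0.02, 0.0503]
orientation: [[-0.203, 0.979, -0.001], [0.979, 0.203, 0.0], [0.0, -0.001, -1.0]]
wrist_force: [-0.0, 0.9, -2.0]
opening: 0.0274
grasp_force: 35.0
```

Request:
{"api": "move_arm", "payload": {"steps": "0 0 0.08 0 0 0 0.1;0 0 0.167 0 0 0 0.1;-0.13 -0.095 0.167 0 0 0 0.1;-0.26 -0.19 0.167 0 0 0 0.1;-0.382 -0.286 0.167 0 0 0 0.1"}}

```text
t: 5.25
eef_pos: [0.4201, -0.0664, 0.1009]
orientation: [[-0.204, 0.979, 0.0], [0.979, 0.204, -0.0], [-0.0, 0.0, -1.0]]
wrist_force: [0.9, -0.2, -2.1]
opening: 0.0279
grasp_force: 35.0
```

Request:
{"api": "move_arm", "payload": {"steps": "0 0 0 0 0 0 0.1;0 0 -0.12 0 0 0 0.1;0 0 -0.2 0 0 0 0.1;0 0 -0.225 0 0 0 0.1;0 0 -0.235 0 0 0 0.1"}}

```text
t: 5.88
eef_pos: [0.422, -0.0657, 0.0301]
orientation: [[-0.204, 0.979, 0.0], [0.979, 0.204, -0.0], [-0.0, 0.0, -1.0]]
wrist_force: [0.2, -0.1, -2.3]
opening: 0.0277
grasp_force: 35.0
```

Request:
{"api": "move_arm", "payload": {"steps": "0 0 -0.008 0 0 0 0.1;0 0 -0.008 0 0 0 0.6;0 0 -0.008 0 0 0 0.6;0 0 -0.008 0 0 0 0.6;0 0 0.1 0 0 0 0.6"}}

```text
t: 6.5
eef_pos: [0.4201, -0.0657, 0.0593]
orientation: [[-0.203, 0.979, -0.004], [0.979, 0.203, 0.001], [0.001, -0.004, -1.0]]
wrist_force: [-0.2, -0.3, 0.4]
opening: 0.0528
grasp_force: 0.0
```

Request:
{"api": "move_arm", "payload": {"steps": "0 0 0.15 0 0 0 0.7;0 0 0.35 0 0 0 0.7;0 0 0.35 0 0 0 0.7;0.15 -0.26 0.35 0 0 -0.08 0.7;0.3 -0.5 0.35 0 0 -0.15 0.7"}}

```text
t: 7.12
eef_pos: [0.4855, -0.1741, 0.1646]
orientation: [[0.113, 0.994, -0.0], [0.994, -0.113, 0.0], [0.0, -0.0, -1.0]]
wrist_force: [1.4, 0.3, 1.1]
opening: 0.0614
grasp_force: 0.0
```

Request:
{"api": "move_arm", "payload": {"steps": "0.217 -0.38 0 0 0 0 0.7;0.217 -0.38 0 0 0 0 0.7;0.217 -0.38 0 0 0 0 0.7;0.217 -0.38 0 0 0 0 0.7;0.217 -0.38 0 0 0 0 0.7"}}

```text
t: 7.75
eef_pos: [0.5492, -0.2857, 0.1644]
orientation: [[0.108, 0.994, -0.002], [0.994, -0.108, 0.001], [0.001, -0.002, -1.0]]
wrist_force: [-0.1, 0.3, 0.4]
opening: 0.0615
grasp_force: 0.0
```

```bash
cat >> h.py <<'E'
def yaw():
    o=telemetry.sense()['orientation']; return np.degrees(np.arctan2(o[1,0],o[0,0]))
def st():
    s=telemetry.sense(); print('t',s['t'],'p',(s['eef_pos']*1e3).round(1),'yaw',yaw().round(2),'j',s['joint_positions'].round(0),'open',round(s['opening'],4),'F',s['wrist_force'].round(1))
E
python3 - <<'E'
from h import *
st()
C=cal('wrist'); a=save('wrist','w3.png')
for t in tiles(a,C): print(*t)
b=save('top','t3.png')
for t in tiles(b,cal('top')): print('top',*t)
E
```

```text
t 7.75 p [ 549.2 -285.7  164.4] yaw 83.77 j [-29.  30.  97.   0.  53. -22.] open 0.0615 F [-0.1  0.3  0.4]
[363. 247.] 579.8 -305.2 83.2 34.3 83.8
top [195. 294.] 438.1 301.3 82.7 32.7 36.1
top [129. 261.] 521.4 449.9 82.5 32.6 55.6
top [450. 212.] 580.9 -305.9 82.1 31.7 85.3
```

View pics/t3.png

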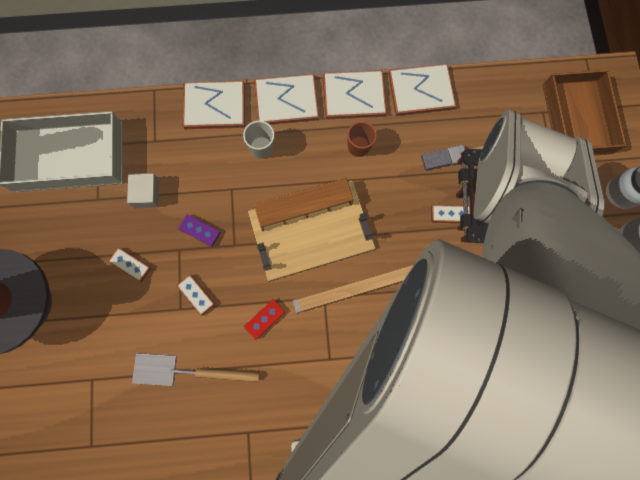

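The bar lies clear in front of the carrier (left end at (296,306)) and the brackets are empty. Tile C at (450,213) is partly under the gripper. I'll grip it near its outer end.

Request:
{"api": "move_arm", "payload": {"steps": "0.093 -0.148 -0.1 0 0 0 0.7;0.093 -0.148 -0.25 0 0 0 0.7;0.093 -0.148 -0.4 0 0 0 0.7;0.093 -0.148 -0.455 0 0 0 0.7;0.093 -0.148 -0.458 0 0 0 0.7", "force": 35}}

```text
t: 8.48
eef_pos: [0.5783, -0.3311, 0.0276]
orientation: [[0.109, 0.994, -0.001], [0.994, -0.109, 0.0], [0.0, -0.001, -1.0]]
wrist_force: [0.2, -0.4, 0.6]
opening: 0.0616
grasp_force: 0.0
```

Request:
{"api": "move_arm", "payload": {"steps": "0 0 0 0 0 0 0.3;0 0 0 0 0 0 0.3;0 0 0 0 0 0 0.3;0 0 0 0 0 0 0.3;0 0 0.02 0 0 0 0.3"}}

```text
t: 9.1
eef_pos: [0.5781, -0.3316, 0.0339]
orientation: [[0.109, 0.994, -0.0], [0.994, -0.109, 0.0], [0.0, -0.0, -1.0]]
wrist_force: [0.7, -0.3, -1.9]
opening: 0.0395
grasp_force: 34.8
```

Request:
{"api": "move_arm", "payload": {"steps": "0 0 0.15 0 0 0 0.3;0 0 0.3 0 0 0 0.3;-0.03 0.18 0.3 0 0 -0.085 0.3;-0.06 0.36 0.3 0 0 -0.17 0.3;-0.09 0.53 0.3 0 0 -0.26 0.3"}}

```text
t: 9.72
eef_pos: [0.5507, -0.1712, 0.1242]
orientation: [[0.613, 0.79, 0.0], [0.79, -0.613, -0.0], [0.0, 0.0, -1.0]]
wrist_force: [0.7, -0.0, -1.4]
opening: 0.0394
grasp_force: 34.8
```

Request:
{"api": "move_arm", "payload": {"steps": "-0.03 0.18 0 0 0 -0.085 0.3;-0.06 0.36 0 0 0 -0.17 0.3;-0.089 0.536 0 0 0 -0.255 0.3;-0.089 0.536 0 0 0 -0.338 0.3;-0.089 0.536 0 0 0 -0.338 0.3"}}

```text
t: 10.35
eef_pos: [0.5246, -0.0112, 0.1241]
orientation: [[0.977, 0.211, 0.0], [0.211, -0.977, -0.0], [0.0, 0.0, -1.0]]
wrist_force: [0.8, 0.7, -1.5]
opening: 0.0396
grasp_force: 34.8
```

Run:
```python
from h import *
st()
C=cal('wrist'); a=save('wrist','w4.png')
for t in tiles(a,C,.11): print(*t)
```

```text
t 10.35 p [524.6 -11.2 124.1] yaw 12.19 j [ -3.  26. 111.  -0.  43.  75.] open 0.0396 F [ 0.8  0.7 -1.5]
```

View pics/w4.png

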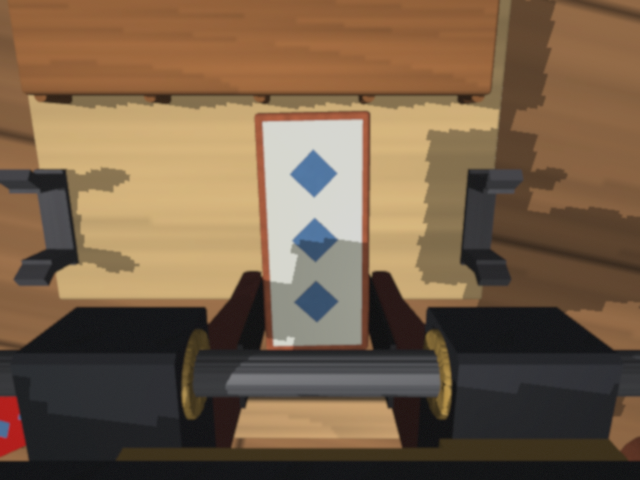

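The tile is held squarely with its leading end before the ledge; lane 1's dividers (cols 262 and 365) straddle it, and both brackets are clear. I'll lower it and slide it in.

Request:
{"api": "move_arm", "payload": {"steps": "0 0 -0.12 0 0 0 0.3;0 0 -0.22 0 0 0 0.3;0 0 -0.262 0 0 0 0.3;0 0 -0.274 0 0 0 0.3;0 0 -0.274 0 0 0 0.3"}}

```text
t: 11.02
eef_pos: [0.5251, -0.0124, 0.0425]
orientation: [[0.978, 0.209, 0.001], [0.209, -0.978, -0.0], [0.001, 0.0, -1.0]]
wrist_force: [-0.5, 0.1, 0.2]
opening: 0.0396
grasp_force: 35.0
```

Request:
{"api": "move_arm", "payload": {"steps": "0.04 0.009 0 0 0 0 0.3;0.08 0.017 0 0 0 0 0.3;0.12 0.026 0 0 0 0 0.3;0.16 0.034 0 0 0 0 0.3;0.172 0.037 0 0 0 0 0.3"}}

```text
t: 11.65
eef_pos: [0.5776, -0.0008, 0.0421]
orientation: [[0.978, 0.209, 0.002], [0.209, -0.978, -0.0], [0.001, 0.0, -1.0]]
wrist_force: [-2.1, -1.9, 4.7]
opening: 0.04
grasp_force: 3.5
```

Run:
```python
from h import *
st()
```

```text
t 11.65 p [577.6  -0.8  42.1] yaw 12.05 j [ -1.  38. 105.  -0.  37.  77.] open 0.04 F [-2.1 -1.9  4.7]
```

Request:
{"api": "move_arm", "payload": {"steps": "0 0 0 0 0 0 0.3;0.004 0.001 0 0 0 0 0.3;0.008 0.0015 0 0 0 0 0.3;0.012 0.0025 0 0 0 0 0.3;0.012 0.0025 0 0 0 0 0.3"}}

```text
t: 12.28
eef_pos: [0.5784, -0.0004, 0.042]
orientation: [[0.978, 0.208, -0.003], [0.208, -0.978, -0.0], [-0.003, -0.0, -1.0]]
wrist_force: [-4.9, -2.3, 11.5]
opening: 0.0398
grasp_force: 35.0
```

Run:
```python
from h import *
st()
C=cal('wrist'); a=save('wrist','w5.png')
```

```text
t 12.275 p [ 5.784e+02 -4.000e-01  4.200e+01] yaw 12.03 j [ -1.  38. 105.  -0.  38.  77.] open 0.0398 F [-4.9 -2.3 11.5]
```

View pics/w5.png

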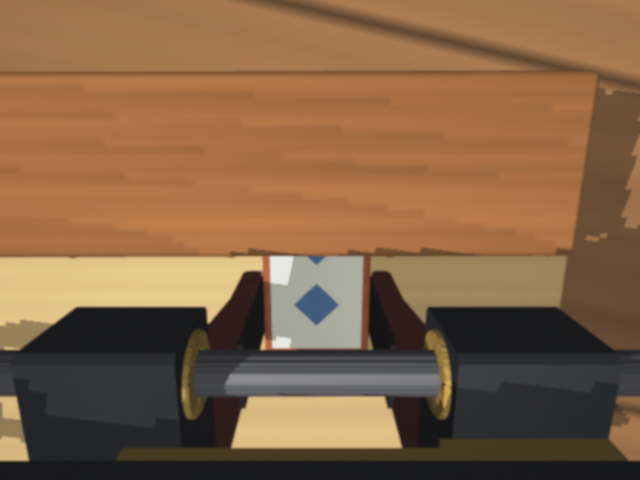

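The tile is under the ledge with about 44 mm showing (rows 255–350), and the arm stopped against resistance. I'll release and confirm it is home by pushing its outer end with closed fingers.

Request:
{"api": "move_arm", "payload": {"steps": "-0.004 -0.001 0 0 0 0 0.3;-0.004 -0.001 0 0 0 0 0.6;-0.004 -0.001 0 0 0 0 0.6;-0.004 -0.001 0.01 0 0 0 0.6;-0.004 -0.001 0.193 0 0 0 0.6"}}

```text
t: 12.95
eef_pos: [0.5757, -0.0003, 0.0966]
orientation: [[0.978, 0.208, -0.008], [0.208, -0.978, 0.0], [-0.008, -0.002, -1.0]]
wrist_force: [1.4, 0.0, 0.4]
opening: 0.0526
grasp_force: 0.0
```

Request:
{"api": "move_arm", "payload": {"steps": "-0.13 -0.028 0.01 0 0 0 0;-0.13 -0.028 0.01 0 0 0 0;-0.13 -0.028 0.01 0 0 0 0;-0.13 -0.028 0.01 0 0 0 0;-0.13 -0.028 0.01 0 0 0 0", "force": 20}}

```text
t: 13.58
eef_pos: [0.5401, -0.0086, 0.1021]
orientation: [[0.978, 0.209, -0.0], [0.209, -0.978, 0.0], [-0.0, -0.0, -1.0]]
wrist_force: [-0.1, 0.6, 0.6]
opening: 0.0059
grasp_force: 0.0
```

Run:
```python
from h import *
st()
C=cal('wrist'); a=save('wrist','w6.png'); np.savez('w6.npz',K=C[0],R=C[1],t=C[2])
# tile outer end: white pixels
hsv=cv2.cvtColor(a,cv2.COLOR_RGB2HSV); m=(hsv[...,1]<60)&(hsv[...,2]>120)
```

```text
t 13.575 p [540.1  -8.6 102.1] yaw 12.04 j [ -2.  30. 109.   0.  41.  76.] open 0.0059 F [-0.1  0.6  0.6]
```

View pics/w6.png

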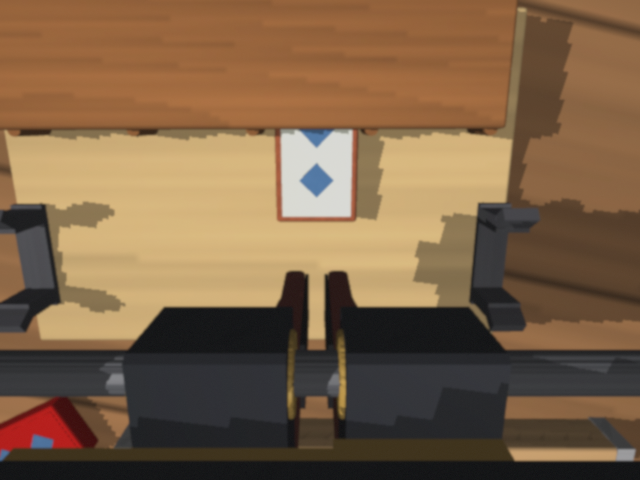

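```bash
cat >> h.py <<'E'
TH=np.radians(12.0); O=np.array([534.9,18.0])
RC=np.array([[np.cos(TH),-np.sin(TH)],[np.sin(TH),np.cos(TH)]])
def w2c(p): return (np.atleast_2d(p)[:,:2]-O)@RC
def c2w(p): return np.atleast_2d(p)@RC.T+O
E
python3 - <<'E'
from h import *
a=cv2.imread('pics/w6.png')[:,:,::-1].copy(); d=np.load('w6.npz'); C=(d['K'],d['R'],d['t'])
print('tile end',w2c(ray(C,[[278,220],[355,220]],.028)*1e3).round(1).tolist())
print('ledge edge/right corner/floor front',w2c(ray(C,[[316,128],[505,128]],.048)*1e3).round(1).tolist(),w2c(ray(C,[[120,339],[14,200]],.014)*1e3).round(1).tolist())
E
```

```text
tile end [[21.3, -7.9], [21.3, -46.2]]
ledge edge/right corner/floor front [[65.9, -26.8], [65.9, -107.6]] [[-51.3, 85.0], [28.9, 131.7]]
```

Request:
{"api": "move_arm", "payload": {"steps": "0 0 -0.1 0 0 0 0;0 0 -0.18 0 0 0 0;0 0 -0.2 0 0 0 0;0.01 0.002 -0.2 0 0 0 0;0.02 0.004 -0.2 0 0 0 0"}}

```text
t: 14.25
eef_pos: [0.5466, -0.0075, 0.0433]
orientation: [[0.978, 0.208, 0.002], [0.208, -0.978, -0.0], [0.002, 0.0, -1.0]]
wrist_force: [0.0, 0.5, -0.1]
opening: 0.0006
grasp_force: 0.0
```

Request:
{"api": "move_arm", "payload": {"steps": "0.007 0.0015 0 0 0 0 0;0.013 0.0027 0 0 0 0 0;0.02 0.004 0 0 0 0 0;0.026 0.0055 0 0 0 0 0;0.032 0.007 0 0 0 0 0"}}

```text
t: 14.88
eef_pos: [0.5502, -0.006, 0.0419]
orientation: [[0.978, 0.209, -0.011], [0.209, -0.978, -0.001], [-0.011, -0.002, -1.0]]
wrist_force: [-16.7, -6.1, 10.8]
opening: 0.0007
grasp_force: 8.8
```

Request:
{"api": "move_arm", "payload": {"steps": "-0.03 -0.006 0 0 0 0 0;-0.03 -0.006 0.12 0 0 0 0;-0.03 -0.006 0.3 0 0 0 0;-0.03 -0.006 0.5 0 0 0 0.7;-0.03 -0.006 0.6 0 0 0 0.7"}}

```text
t: 15.5
eef_pos: [0.5477, -0.0072, 0.2261]
orientation: [[0.978, 0.208, 0.006], [0.208, -0.978, -0.0], [0.006, 0.001, -1.0]]
wrist_force: [0.7, 0.5, -0.4]
opening: 0.0173
grasp_force: 0.0
```

```bash
sed -i 's/\[534.9,18.0\]/[534.6,19.6]/' h.py
python3 - <<'E'
from h import *
st()
b=save('top','t7.png')
for t in tiles(b,cal('top')): print('top',*t)
C=cal('wrist'); a=save('wrist','w7.png')
for t in tiles(a,C): print(*t)
E
```

```text
t 15.5 p [547.7  -7.2 226.1] yaw 12.02 j [ -2.  19. 104.   0.  56.  76.] open 0.0173 F [ 0.7  0.5 -0.4]
top [300. 460.] 71.1 92.5 74.7 31.9 -4.7
top [195. 294.] 438.1 301.3 82.7 32.7 36.1
top [129. 261.] 521.4 449.9 82.5 32.6 55.6
```

Tile 1 is home: 17 N against the stop, outer end at x≈21.5. Next is tile A (top view (195,294)), the only white tile beside red and purple.

Request:
{"api": "move_arm", "payload": {"steps": "-0.227 0.482 -0.12 0 0 0.1 0.7;-0.227 0.482 -0.12 0 0 0.1 0.7;-0.227 0.482 -0.12 0 0 0.1 0.7;-0.227 0.482 -0.12 0 0 0.1 0.7;-0.227 0.482 -0.12 0 0 0.1 0.7"}}

```text
t: 16.23
eef_pos: [0.4783, 0.1371, 0.186]
orientation: [[0.913, 0.408, -0.0], [0.408, -0.913, -0.0], [-0.0, 0.0, -1.0]]
wrist_force: [-0.4, 0.2, 0.6]
opening: 0.0614
grasp_force: 0.0
```

Request:
{"api": "move_arm", "payload": {"steps": "-0.227 0.482 -0.12 0 0 0.1 0.7;-0.227 0.482 -0.12 0 0 0.1 0.7;-0.227 0.482 -0.12 0 0 0.1 0.7;-0.227 0.482 -0.12 0 0 0.1 0.7;-0.227 0.482 -0.12 0 0 0.1 0.7"}}

```text
t: 16.85
eef_pos: [0.411, 0.2811, 0.1506]
orientation: [[0.809, 0.587, 0.001], [0.587, -0.809, 0.0], [0.0, 0.0, -1.0]]
wrist_force: [0.1, 0.2, 0.2]
opening: 0.0615
grasp_force: 0.0
```

Run:
```python
from h import *
st()
C=cal('wrist'); a=save('wrist','w8.png')
for t in tiles(a,C):
    print(*t); th=np.radians(t[5]); print('grasp',t[1]-33*np.cos(th),t[2]-33*np.sin(th))
```

```text
t 16.85 p [411.  281.1 150.6] yaw 35.97 j [ 33.  22. 113.  -0.  45.  87.] open 0.0615 F [0.1 0.2 0.2]
[ 64. 265.] 289.8 397.5 84.7 59.0 81.8
grasp 285.09324518771814 364.837384380043
[315. 177.] 438.2 301.7 83.9 34.3 36.2
grasp 411.57030969925455 282.21001296854246
```

View pics/w8.png

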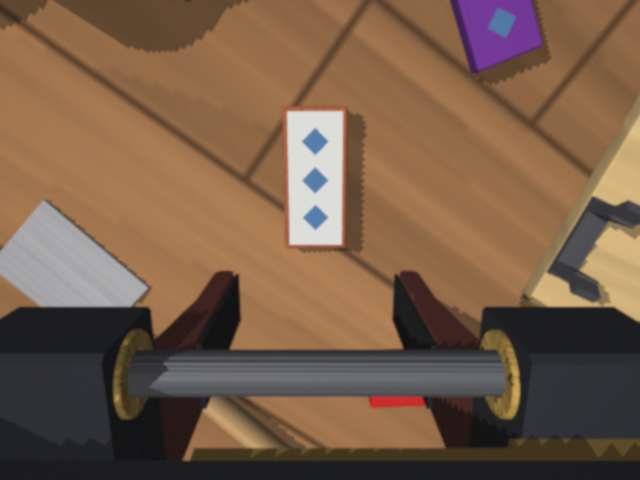

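Confirmed: white glaze with three blue diamonds at (315,177), aligned with the fingers. Purple (500,20) and red (395,400) are clear of it. I'll grip.

Request:
{"api": "move_arm", "payload": {"steps": "0.002 0.003 -0.15 0 0 0 0.7;0.002 0.003 -0.3 0 0 0 0.7;0.002 0.003 -0.4 0 0 0 0.7;0.002 0.003 -0.412 0 0 0 0.7;0.002 0.003 -0.412 0 0 0 0.3", "force": 35}}

```text
t: 17.52
eef_pos: [0.4115, 0.2824, 0.0275]
orientation: [[0.81, 0.587, 0.001], [0.587, -0.81, 0.0], [0.001, 0.0, -1.0]]
wrist_force: [-0.1, 1.2, 0.4]
opening: 0.0545
grasp_force: 0.0
```

Request:
{"api": "move_arm", "payload": {"steps": "0 0 0 0 0 0 0.3;0 0 0 0 0 0 0.3;0 0 0 0 0 0 0.3;0 0 0.01 0 0 0 0.3;0 0 0.03 0 0 0 0.3"}}

```text
t: 18.15
eef_pos: [0.4103, 0.2829, 0.0362]
orientation: [[0.809, 0.588, -0.0], [0.588, -0.809, -0.0], [-0.0, -0.0, -1.0]]
wrist_force: [0.2, -0.8, -1.1]
opening: 0.0397
grasp_force: 35.0
```

Run:
```python
from h import *
st()
print(c2w([[-44,81],[-44,-81]]).round(1))
```

```text
t 18.15 p [410.3 282.9  36.2] yaw 36.03 j [ 33.  34. 115.   0.  31.  87.] open 0.0397 F [ 0.2 -0.8 -1.1]
[[474.7  89.7]
 [508.4 -68.8]]
```

Request:
{"api": "move_arm", "payload": {"steps": "0 0 0.13 0 0 0 0.3;0 0 0.25 0 0 0 0.3;0.07 -0.21 0.25 0 0 -0.067 0.3;0.14 -0.42 0.25 0 0 -0.13 0.3;0.215 -0.644 0.25 0 0 -0.2 0.3"}}

```text
t: 18.77
eef_pos: [0.4703, 0.1036, 0.1115]
orientation: [[0.979, 0.205, 0.001], [0.205, -0.979, 0.0], [0.001, -0.0, -1.0]]
wrist_force: [1.3, 1.0, -0.7]
opening: 0.0401
grasp_force: 35.0
```

Request:
{"api": "move_arm", "payload": {"steps": "0 0 0 0 0 0 0.3;0 0 0 0 0 0 0.3;0 0 0 0 0 0 0.3;0 0 0 0 0 0 0.3;0 0 0 0 0 0 0.3"}}

```text
t: 19.4
eef_pos: [0.4697, 0.1059, 0.1108]
orientation: [[0.978, 0.21, -0.0], [0.21, -0.978, 0.0], [-0.0, -0.0, -1.0]]
wrist_force: [0.1, 0.1, -1.6]
opening: 0.0397
grasp_force: 35.0
```

Run:
```python
from h import *
st(); s=telemetry.sense()
C=cal('wrist'); a=save('wrist','w9.png'); np.savez('w9.npz',K=C[0],R=C[1],t=C[2])
print('tcp carrier',w2c(s['eef_pos']*1e3).round(1))
hsv=cv2.cvtColor(a,cv2.COLOR_RGB2HSV); m=((hsv[...,1]<70)&(hsv[...,2]>110)).astype(np.uint8); m[330:]=0
m=cv2.morphologyEx(m,cv2.MORPH_CLOSE,np.ones((25,25)))
c=max(cv2.findContours(m,0,1)[0],key=cv2.contourArea); print(cv2.boundingRect(c),cv2.contourArea(c))
w=w2c(ray(C,c[:,0],s['eef_pos'][2]-.013)*1e3); print('tile white extents carrier',w.min(0).round(1),w.max(0).round(1),cv2.minAreaRect(w.astype(np.float32)))
```

```text
t 19.4 p [469.7 105.9 110.8] yaw 12.13 j [ 11.  25. 116.   0.  39.  89.] open 0.0397 F [ 0.1  0.1 -1.6]
tcp carrier [[-45.5  97.9]]
(255, 104, 114, 226) 21421.0
tile white extents carrier [-52.6  81. ] [ 28.8 119. ] ((-11.915756225585938, 99.91111755371094), (81.31143951416016, 38.05392837524414), 0.1266201287508011)
```

Request:
{"api": "move_arm", "payload": {"steps": "0.012 -0.059 0 0 0 0 0.3;0.012 -0.059 -0.1 0 0 0 0.3;0.012 -0.059 -0.18 0 0 0 0.3;0.012 -0.059 -0.22 0 0 0 0.3;0.012 -0.059 -0.23 0 0 0 0.3"}}

```text
t: 20.08
eef_pos: [0.4728, 0.0874, 0.042]
orientation: [[0.978, 0.209, -0.002], [0.209, -0.978, -0.0], [-0.002, -0.0, -1.0]]
wrist_force: [-9.4, -1.7, 37.6]
opening: 0.0399
grasp_force: 35.0
```

Run:
```python
from h import *
st(); s=telemetry.sense(); print('tcp carrier',w2c(s['eef_pos']*1e3).round(1))
```

```text
t 20.075 p [472.8  87.4  42. ] yaw 12.05 j [  9.  33. 117.  -0.  30.  87.] open 0.0399 F [-9.4 -1.7 37.6]
tcp carrier [[-46.3  79.2]]
```

Request:
{"api": "move_arm", "payload": {"steps": "0 0 0.01 0 0 0 0.3;0 0 0.01 0 0 0 0.3;0 0 0.01 0 0 0 0.3"}}

```text
t: 20.45
eef_pos: [0.4739, 0.0874, 0.0452]
orientation: [[0.978, 0.208, 0.001], [0.208, -0.978, 0.0], [0.001, 0.0, -1.0]]
wrist_force: [-0.3, 0.7, -1.5]
opening: 0.0396
grasp_force: 35.0
```

Run:
```python
from h import *
st(); s=telemetry.sense(); print('tcp carrier',w2c(s['eef_pos']*1e3).round(1),s['wrist_torque'].round(2))
a=save('wrist','w10.png'); b=save('scene','s10.png')
c=cv2.resize(b[200:360,240:420],None,fx=3.3,fy=3.3); a2=cv2.resize(a,(400,300))
cv2.imwrite('pics/c10.png',np.hstack([c[:528,:,::-1],np.vstack([a2,np.zeros((228,400,3),np.uint8)])[:,:,::-1]])[:, :] )
print(cv2.imread('pics/c10.png').shape)
```

```text
t 20.45 p [473.9  87.4  45.2] yaw 12.03 j [  9.  33. 117.   0.  30.  87.] open 0.0396 F [-0.3  0.7 -1.5]
tcp carrier [[-45.3  79. ]] [-0.01  0.02 -0.03]
(528, 994, 3)
```

Request:
{"api": "move_arm", "payload": {"steps": "0 0 -0.004 0 0 0 0.3;0 0 -0.004 0 0 0 0.55;0 0 -0.004 0 0 0 0.55;0 0 -0.004 0 0 0 0.55;0 0 0.1 0 0 0 0.55"}}

```text
t: 21.18
eef_pos: [0.4721, 0.0871, 0.0737]
orientation: [[0.978, 0.208, -0.004], [0.208, -0.978, -0.001], [-0.004, -0.0, -1.0]]
wrist_force: [-0.6, -0.2, 0.2]
opening: 0.0488
grasp_force: 0.0
```

Request:
{"api": "move_arm", "payload": {"steps": "-0.02 -0.005 0.2 0 0 0 0.55;-0.05 -0.01 0.2 0 0 0 0;-0.1 -0.02 0.2 0 0 0 0;-0.1 -0.02 0.2 0 0 0 0;-0.1 -0.02 0.2 0 0 0 0"}}

```text
t: 21.8
eef_pos: [0.4431, 0.0813, 0.134]
orientation: [[0.978, 0.208, -0.002], [0.208, -0.978, -0.0], [-0.002, -0.0, -1.0]]
wrist_force: [-0.3, 0.1, 0.2]
opening: 0.0117
grasp_force: 0.0
```

Run:
```python
from h import *
st(); s=telemetry.sense(); print('tcp carrier',w2c(s['eef_pos']*1e3).round(1))
C=cal('wrist'); a=save('wrist','w11.png'); np.savez('w11.npz',K=C[0],R=C[1],t=C[2])
for t in tiles(a,C,.028): print(*t, w2c(t[1:3]).round(1), t[5]-12)
```

```text
t 21.8 p [443.1  81.3 134. ] yaw 12.03 j [  9.  21. 119.  -0.  40.  87.] open 0.0117 F [-0.3  0.1  0.2]
tcp carrier [[-76.7  79.3]]
[317. 128.] 505.3 94.1 83.9 34.4 11.6 [[-13.2  79. ]] -0.40000000000000036
```

View pics/w11.png

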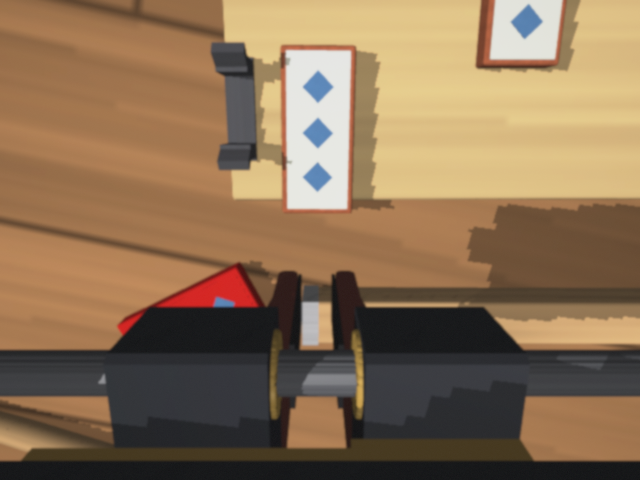

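Tile A lies flat in front of lane 3 at (317,128), aligned to within 0.5°; bracket1 is left of it and the bar end (310,320) is clear. I'll lower the closed fingers behind it and push.

Request:
{"api": "move_arm", "payload": {"steps": "0 0 -0.1 0 0 0 0;0 0 -0.2 0 0 0 0;0 0 -0.28 0 0 0 0;0 0 -0.302 0 0 0 0;0.015 0.003 -0.302 0 0 0 0"}}

```text
t: 22.48
eef_pos: [0.4479, 0.0822, 0.0439]
orientation: [[0.978, 0.208, -0.001], [0.208, -0.978, -0.0], [-0.001, -0.0, -1.0]]
wrist_force: [-0.4, 0.7, -0.4]
opening: 0.0005
grasp_force: 0.0
```

Request:
{"api": "move_arm", "payload": {"steps": "0.025 0.005 0 0 0 0 0;0.05 0.011 0 0 0 0 0;0.075 0.016 0 0 0 0 0;0.1 0.021 0 0 0 0 0;0.125 0.027 0 0 0 0 0"}}

```text
t: 23.1
eef_pos: [0.4861, 0.0904, 0.0444]
orientation: [[0.978, 0.208, 0.0], [0.208, -0.978, 0.0], [0.0, -0.0, -1.0]]
wrist_force: [-0.8, 0.3, 1.1]
opening: 0.0006
grasp_force: 0.4
```

Run:
```python
from h import *
st(); s=telemetry.sense(); print('tcp carrier',w2c(s['eef_pos']*1e3).round(1))
C=cal('wrist'); a=save('wrist','w12.png')
for t in tiles(a,C,.028): print(*t, w2c(t[1:3]).round(1), t[5]-12)
```

```text
t 23.1 p [486.1  90.4  44.4] yaw 12.02 j [  9.  33. 115.   0.  31.  87.] open 0.0006 F [-0.8  0.3  1.1]
tcp carrier [[-32.7  79.4]]
[314. 152.] 541.3 102.1 82.3 34.2 12.0 [[23.7 79.3]] 0.0
```

Request:
{"api": "move_arm", "payload": {"steps": "0.025 0.005 0 0 0 0 0;0.05 0.011 0 0 0 0 0;0.075 0.016 0 0 0 0 0;0.1 0.021 0 0 0 0 0;0.115 0.0245 0 0 0 0 0"}}

```text
t: 23.78
eef_pos: [0.5206, 0.0978, 0.0443]
orientation: [[0.978, 0.208, 0.0], [0.208, -0.978, 0.0], [0.0, 0.0, -1.0]]
wrist_force: [-0.0, -0.3, -0.4]
opening: 0.0003
grasp_force: 0.4
```

Request:
{"api": "move_arm", "payload": {"steps": "0.008 0.0015 0 0 0 0 0;0.015 0.003 0 0 0 0 0;0.022 0.005 0 0 0 0 0;0.029 0.006 0 0 0 0 0;0.037 0.008 0 0 0 0 0"}}

```text
t: 24.4
eef_pos: [0.5274, 0.0993, 0.0437]
orientation: [[0.978, 0.208, -0.008], [0.208, -0.978, -0.002], [-0.008, -0.0, -1.0]]
wrist_force: [-13.4, -3.0, 9.7]
opening: 0.0001
grasp_force: 7.1
```

Run:
```python
from h import *
st(); s=telemetry.sense(); print('tcp carrier',w2c(s['eef_pos']*1e3).round(1))
```

```text
t 24.4 p [527.4  99.3  43.7] yaw 12.03 j [  9.  35. 110.  -0.  35.  87.] open 0.0001 F [-13.4  -3.    9.7]
tcp carrier [[ 9.5 79.5]]
```

Lane 3's tile has met the stop (13 N). Next is tile B, at (129,264) in the top view.

Request:
{"api": "move_arm", "payload": {"steps": "-0.03 -0.006 0 0 0 0 0;-0.03 -0.006 0.2 0 0 0 0;-0.03 -0.006 0.4 0 0 0 0.5;-0.04 0.15 0.45 0 0 0.085 0.7;-0.05 0.33 0.45 0 0 0.17 0.7"}}

```text
t: 25.02
eef_pos: [0.5177, 0.2, 0.1818]
orientation: [[0.842, 0.539, 0.005], [0.539, -0.842, 0.002], [0.006, 0.001, -1.0]]
wrist_force: [0.3, -0.1, 0.1]
opening: 0.027
grasp_force: 0.0
```

Request:
{"api": "move_arm", "payload": {"steps": "-0.032 0.748 -0.1 0 0 0.193 0.7;-0.032 0.748 -0.1 0 0 0.193 0.7;-0.032 0.748 -0.1 0 0 0.193 0.7;-0.032 0.748 -0.1 0 0 0.193 0.7;-0.032 0.748 -0.1 0 0 0.193 0.7"}}

```text
t: 25.65
eef_pos: [0.506, 0.4262, 0.1487]
orientation: [[0.562, 0.827, 0.001], [0.827, -0.562, 0.001], [0.001, 0.0, -1.0]]
wrist_force: [-0.1, -0.5, -0.7]
opening: 0.0614
grasp_force: 0.0
```

Run:
```python
from h import *
st()
C=cal('wrist'); a=save('wrist','w13.png')
for t in tiles(a,C):
    print(*t); th=np.radians(t[5]); print('grasp',t[1]-33*np.cos(th),t[2]-33*np.sin(th))
b=save('top','t13.png')
for t in tiles(b,cal('top')): print('top',*t)
```

```text
t 25.65 p [506.  426.2 148.7] yaw 55.78 j [39. 34. 92.  0. 54. 73.] open 0.0614 F [-0.1 -0.5 -0.7]
[313. 186.] 520.6 450.8 84.3 33.9 53.8
grasp 501.1100129685425 424.1703096992546
top [170. 369.] 280.5 362.8 97.3 56.3 45.6
top [140. 188.] 700.9 422.2 70.4 59.4 -2.8
```

View pics/w13.png

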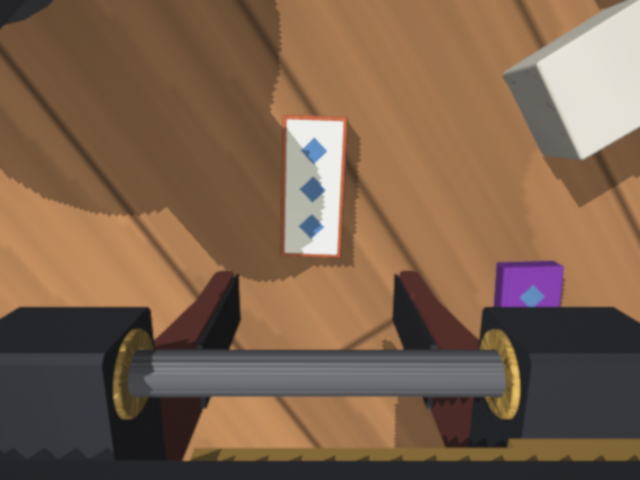

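Confirmed: the white glazed tile with three blue diamonds is at (313,186). Purple (530,285) and the mould (590,90) are clear. I'll grip.

Request:
{"api": "move_arm", "payload": {"steps": "-0.016 -0.007 -0.15 0 0 -0.0165 0.7;-0.016 -0.007 -0.3 0 0 -0.0165 0.7;-0.016 -0.007 -0.39 0 0 -0.0165 0.7;-0.016 -0.007 -0.404 0 0 -0.0165 0.7;-0.016 -0.007 -0.404 0 0 -0.0165 0.3", "force": 35}}

```text
t: 26.38
eef_pos: [0.5025, 0.4208, 0.0289]
orientation: [[0.594, 0.804, 0.001], [0.804, -0.594, 0.0], [0.001, 0.0, -1.0]]
wrist_force: [-1.0, 0.1, -0.2]
opening: 0.0548
grasp_force: 0.0
```

Request:
{"api": "move_arm", "payload": {"steps": "0 0 0 0 0 0 0.3;0 0 0 0 0 0 0.3;0 0 0 0 0 0 0.3;0 0 0.01 0 0 0 0.3;0 0 0.03 0 0 0 0.3"}}

```text
t: 27.0
eef_pos: [0.5014, 0.4212, 0.0372]
orientation: [[0.593, 0.805, -0.001], [0.805, -0.593, -0.0], [-0.001, -0.0, -1.0]]
wrist_force: [-1.1, -0.1, -0.5]
opening: 0.0401
grasp_force: 34.6
```

Run:
```python
from h import *
st()
```

```text
t 27.0 p [501.4 421.2  37.2] yaw 53.61 j [39. 42. 94.  0. 43. 75.] open 0.0401 F [-1.1 -0.1 -0.5]
```

Request:
{"api": "move_arm", "payload": {"steps": "0 0 0.15 0 0 0 0.3;0 0 0.29 0 0 0 0.3;0.002 -0.2 0.29 0 0 -0.03 0.3;0.004 -0.4 0.29 0 0 -0.06 0.3;0.006 -0.6 0.29 0 0 -0.1 0.3"}}

```text
t: 27.62
eef_pos: [0.5033, 0.2399, 0.1246]
orientation: [[0.749, 0.663, 0.001], [0.663, -0.749, 0.0], [0.001, 0.0, -1.0]]
wrist_force: [0.2, 0.0, -1.5]
opening: 0.0394
grasp_force: 34.6
```

Request:
{"api": "move_arm", "payload": {"steps": "0.002 -0.18 0 0 0 -0.05 0.3;0.004 -0.36 0 0 0 -0.1 0.3;0.006 -0.54 0 0 0 -0.15 0.3;0.008 -0.72 0 0 0 -0.2 0.3;0.01 -0.9 0 0 0 -0.247 0.3"}}

```text
t: 28.25
eef_pos: [0.5065, -0.0303, 0.1245]
orientation: [[0.979, 0.204, 0.001], [0.204, -0.979, -0.0], [0.001, 0.0, -1.0]]
wrist_force: [2.0, -0.2, -0.4]
opening: 0.0399
grasp_force: 34.6
```

Request:
{"api": "move_arm", "payload": {"steps": "0 -0.1313 -0.03 0 0 0 0.3;0 -0.1313 -0.05 0 0 0 0.3;0 -0.1313 -0.05 0 0 0 0.3"}}

```text
t: 28.62
eef_pos: [0.5061, -0.0676, 0.1088]
orientation: [[0.978, 0.207, -0.001], [0.207, -0.978, 0.0], [-0.001, -0.001, -1.0]]
wrist_force: [0.4, 0.8, -1.3]
opening: 0.0397
grasp_force: 34.6
```

Run:
```python
from h import *
st(); s=telemetry.sense()
C=cal('wrist'); a=save('wrist','w14.png'); np.savez('w14.npz',K=C[0],R=C[1],t=C[2])
print('tcp carrier',w2c(s['eef_pos']*1e3).round(1))
for z in (s['eef_pos'][2]-.013,.028):
  for t in tiles(a,C,z,800): print(z,*t, w2c(t[1:3]).round(1), t[5]-12)
```

```text
t 28.625 p [506.1 -67.6 108.8] yaw 11.94 j [ -9.  27. 113.   0.  40.  69.] open 0.0397 F [ 0.4  0.8 -1.3]
tcp carrier [[-46.  -79.4]]
0.028 [308. 187.] 538.1 -58.5 95.0 48.6 13.8 [[-12.8 -77.1]] 1.8000000000000007
```

Request:
{"api": "move_arm", "payload": {"steps": "0.001 -0.006 0 0 0 -0.015 0.3;0.001 -0.006 -0.1 0 0 -0.015 0.3;0.001 -0.006 -0.18 0 0 -0.015 0.3;0.001 -0.006 -0.21 0 0 -0.015 0.3;0.001 -0.006 -0.213 0 0 -0.015 0.3"}}

```text
t: 29.3
eef_pos: [0.5069, -0.0693, 0.0451]
orientation: [[0.984, 0.177, -0.001], [0.177, -0.984, 0.0], [-0.001, -0.0, -1.0]]
wrist_force: [-0.0, -0.6, -0.3]
opening: 0.0398
grasp_force: 34.6
```

Run:
```python
from h import *
st(); s=telemetry.sense(); print('tcp carrier',w2c(s['eef_pos']*1e3).round(1))
```

```text
t 29.3 p [506.9 -69.3  45.1] yaw 10.19 j [ -9.  34. 113.   0.  33.  71.] open 0.0398 F [-0.  -0.6 -0.3]
tcp carrier [[-45.6 -81.2]]
```

Request:
{"api": "move_arm", "payload": {"steps": "0 0 -0.003 0 0 0 0.3;0 0 -0.003 0 0 0 0.55;0 0 -0.003 0 0 0 0.55;0 0 -0.003 0 0 0 0.55;0 0 0.1 0 0 0 0.55"}}

```text
t: 29.92
eef_pos: [0.5054, -0.0696, 0.0741]
orientation: [[0.984, 0.176, -0.004], [0.176, -0.984, 0.001], [-0.004, -0.001, -1.0]]
wrist_force: [0.3, -0.2, -0.4]
opening: 0.0482
grasp_force: 0.0
```

Request:
{"api": "move_arm", "payload": {"steps": "-0.02 -0.005 0.2 0 0 0 0.55;-0.05 -0.01 0.2 0 0 0.015 0;-0.11 -0.023 0.2 0 0 0.015 0;-0.11 -0.023 0.2 0 0 0.015 0;-0.11 -0.023 0.2 0 0 0.015 0"}}

```text
t: 30.55
eef_pos: [0.4733, -0.0767, 0.1343]
orientation: [[0.978, 0.207, -0.002], [0.207, -0.978, 0.0], [-0.002, -0.001, -1.0]]
wrist_force: [0.4, 0.3, 0.7]
opening: 0.0116
grasp_force: 0.0
```

Run:
```python
from h import *
st(); s=telemetry.sense(); print('tcp carrier',w2c(s['eef_pos']*1e3).round(1))
C=cal('wrist'); a=save('wrist','w15.png')
for t in tiles(a,C,.028): print(*t, w2c(t[1:3]).round(1), t[5]-12)
```

```text
t 30.55 p [473.3 -76.7 134.3] yaw 11.93 j [-11.  22. 116.   0.  42.  67.] open 0.0116 F [0.4 0.3 0.7]
tcp carrier [[-80.  -81.5]]
[316. 117.] 541.1 -62.3 84.0 34.2 12.2 [[-10.7 -81.5]] 0.1999999999999993
```

Request:
{"api": "move_arm", "payload": {"steps": "0 0 -0.1 0 0 0 0;0 0 -0.2 0 0 0 0;0 0 -0.28 0 0 0 0;0 0 -0.301 0 0 0 0;0.015 0.003 -0.301 0 0 0 0"}}

```text
t: 31.22
eef_pos: [0.4782, -0.0757, 0.0445]
orientation: [[0.978, 0.207, -0.001], [0.207, -0.978, 0.0], [-0.001, -0.001, -1.0]]
wrist_force: [0.3, -1.0, 0.7]
opening: 0.0003
grasp_force: 0.0
```

Request:
{"api": "move_arm", "payload": {"steps": "0.028 0.006 0 0 0 0 0;0.056 0.012 0 0 0 0 0;0.084 0.018 0 0 0 0 0;0.112 0.024 0 0 0 0 0;0.14 0.03 0 0 0 0 0"}}

```text
t: 31.85
eef_pos: [0.521, -0.0667, 0.045]
orientation: [[0.978, 0.207, 0.0], [0.207, -0.978, -0.0], [0.0, 0.0, -1.0]]
wrist_force: [-0.2, -0.3, 0.9]
opening: 0.0003
grasp_force: 0.4
```

Run:
```python
from h import *
st(); s=telemetry.sense(); print('tcp carrier',w2c(s['eef_pos']*1e3).round(1))
C=cal('wrist'); a=save('wrist','w16.png')
for t in tiles(a,C,.028): print(*t, w2c(t[1:3]).round(1), t[5]-12)
```

```text
t 31.85 p [521.  -66.7  45. ] yaw 11.97 j [ -9.  35. 112.  -0.  34.  69.] open 0.0003 F [-0.2 -0.3  0.9]
tcp carrier [[-31.3 -81.5]]
[314. 159.] 575.5 -54.9 81.4 34.1 11.9 [[ 24.5 -81.4]] -0.09999999999999964
```

Request:
{"api": "move_arm", "payload": {"steps": "0.022 0.005 0 0 0 0 0;0.044 0.009 0 0 0 0 0;0.066 0.014 0 0 0 0 0;0.088 0.019 0 0 0 0 0;0.11 0.023 0 0 0 0 0"}}

```text
t: 32.52
eef_pos: [0.5538, -0.0598, 0.0448]
orientation: [[0.978, 0.207, -0.0], [0.207, -0.978, 0.0], [-0.0, -0.0, -1.0]]
wrist_force: [-0.7, 0.7, -1.3]
opening: 0.0006
grasp_force: 0.2
```

Request:
{"api": "move_arm", "payload": {"steps": "0.008 0.0015 0 0 0 0 0;0.015 0.003 0 0 0 0 0;0.022 0.005 0 0 0 0 0;0.029 0.006 0 0 0 0 0;0.037 0.008 0 0 0 0 0"}}

```text
t: 33.15
eef_pos: [0.5613, -0.0579, 0.0445]
orientation: [[0.978, 0.208, -0.007], [0.208, -0.978, -0.0], [-0.007, -0.001, -1.0]]
wrist_force: [-13.9, -6.8, 10.0]
opening: 0.0004
grasp_force: 7.3
```

Run:
```python
from h import *
st(); s=telemetry.sense(); print('tcp carrier',w2c(s['eef_pos']*1e3).round(1))
```

```text
t 33.15 p [561.3 -57.9  44.5] yaw 12.0 j [ -7.  37. 106.  -0.  37.  71.] open 0.0004 F [-13.9  -6.8  10. ]
tcp carrier [[ 10.  -81.3]]
```

All three tiles have met the stop. I'll back off, rise and look over the carrier and bar.

Request:
{"api": "move_arm", "payload": {"steps": "-0.03 -0.006 0 0 0 0 0;-0.03 -0.006 0.2 0 0 0 0;-0.03 -0.006 0.4 0 0 0 0.3;-0.03 -0.006 0.6 0 0 0 0.6;-0.03 -0.006 0.8 0 0 0 0.7"}}

```text
t: 33.78
eef_pos: [0.5553, -0.0593, 0.2871]
orientation: [[0.978, 0.207, 0.001], [0.207, -0.978, 0.0], [0.001, 0.0, -1.0]]
wrist_force: [0.4, -0.5, 0.1]
opening: 0.0266
grasp_force: 0.0
```

Request:
{"api": "move_arm", "payload": {"steps": "-0.2 0.13 0.25 0 0 0 0.7;-0.2 0.13 0.25 0 0 0 0.7;-0.2 0.13 0.25 0 0 0 0.7;-0.2 0.13 0.25 0 0 0 0.7;-0.2 0.13 0.25 0 0 0 0.7"}}

```text
t: 34.4
eef_pos: [0.4955, -0.0206, 0.3583]
orientation: [[0.978, 0.207, -0.002], [0.207, -0.978, 0.0], [-0.002, -0.001, -1.0]]
wrist_force: [0.7, -0.4, -0.0]
opening: 0.0613
grasp_force: 0.0
```

Run:
```python
from h import *
st(); C=cal('wrist'); a=save('wrist','w17.png'); np.savez('w17.npz',K=C[0],R=C[1],t=C[2])
```

```text
t 34.4 p [495.5 -20.6 358.3] yaw 11.94 j [ -4.   6. 102.  -0.  71.  74.] open 0.0613 F [ 0.7 -0.4 -0. ]
```

View pics/w17.png

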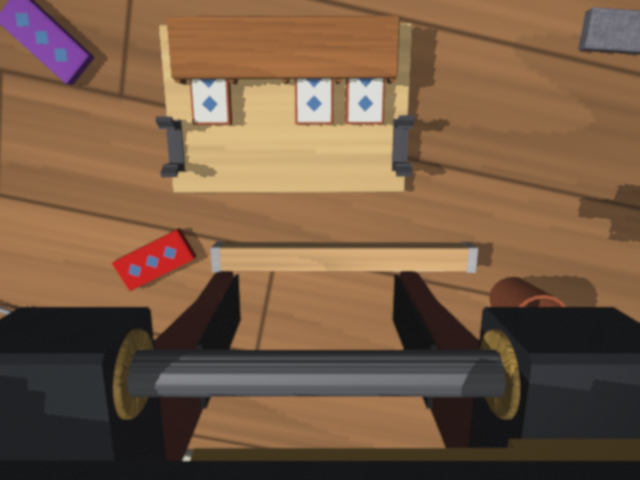

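All three tiles are home side by side (outer ends at rows ~123), in lanes 3, 1 and 0. The bar lies from (213,260) to (476,259), not visibly disturbed.

Run:
```python
from h import *
a=cv2.imread('pics/w17.png')[:,:,::-1].copy(); d=np.load('w17.npz'); C=(d['K'],d['R'],d['t'])
pb=sub(a,[(212,249),(475,247),(477,271),(213,272)],3); print(pb.round(1).tolist())
W=ray(C,pb,.028)[:,:2]*1e3
th,t,r=fit2d([(14,150),(14,-150),(-14,-150),(-14,150)],W); print('bar',np.degrees(th).round(2),t.round(1),r.round(1).tolist())
print('tile ends',w2c(ray(C,[[211,124],[315,124],[365,123]],.028)*1e3).round(1).tolist())
pf=sub(a,[(174,191),(405,190)],3); print('floor front',pf.round(1).tolist(),w2c(ray(C,pf,.014)*1e3).round(1).tolist())
pl=sub(a,[(173,79),(397,78)],3); print('ledge',pl.round(1).tolist(),w2c(ray(C,pl,.048)*1e3).round(1).tolist())
# bracket cheek dark pixel columns
g=cv2.cvtColor(a,cv2.COLOR_RGB2HSV)[...,2]; m=(g<95)
for r in (122,145,170): print(r,np.where(m[r,150:430])[0][[0,-1]]+150, np.where(m[r,150:300])[0][-1]+150, np.where(m[r,300:430])[0][0]+300)
```

```text
[[211.5, 247.10000610351562], [477.3999938964844, 247.6999969482422], [475.20001220703125, 272.0], [213.0, 272.0]]
bar 11.88 [423.2 -68. ] [[-0.9, 0.6], [-0.2, -0.9], [0.5, -0.6], [0.6, 0.9]]
tile ends [[21.7, 79.0], [21.6, -29.7], [22.5, -82.0]]
floor front [[173.6999969482422, 191.89999389648438], [403.8999938964844, 189.10000610351562]] [[-51.8, 128.6], [-48.9, -128.8]]
ledge [[170.8000030517578, 76.0999984741211], [396.8999938964844, 76.0]] [[67.0, 110.8], [66.8, -109.7]]
122 [157 422] 231 394
145 [169 407] 182 394
170 [162 412] 184 395
```

Request:
{"api": "move_arm", "payload": {"steps": "-0.123 -0.076 -0.3 0 0 0.375 0.7;-0.123 -0.076 -0.3 0 0 0.375 0.7;-0.123 -0.076 -0.3 0 0 0.375 0.7;-0.123 -0.076 -0.3 0 0 0.375 0.7;-0.123 -0.076 -0.3 0 0 0.375 0.7"}}

```text
t: 35.08
eef_pos: [0.4585, -0.0434, 0.2689]
orientation: [[0.546, 0.838, -0.002], [0.838, -0.546, 0.0], [-0.001, -0.002, -1.0]]
wrist_force: [-0.5, 0.4, 0.5]
opening: 0.0616
grasp_force: 0.0
```

Request:
{"api": "move_arm", "payload": {"steps": "-0.124 -0.075 -0.4 0 0 0.374 0.7;-0.124 -0.075 -0.4 0 0 0.374 0.7;-0.124 -0.075 -0.4 0 0 0.374 0.7;-0.124 -0.075 -0.4 0 0 0.374 0.7;-0.124 -0.075 -0.4 0 0 0.374 0.7"}}

```text
t: 35.7
eef_pos: [0.4214, -0.0657, 0.1494]
orientation: [[-0.203, 0.979, -0.001], [0.979, 0.203, 0.0], [0.0, -0.001, -1.0]]
wrist_force: [-0.1, -0.6, 1.1]
opening: 0.0612
grasp_force: 0.0
```

Run:
```python
from h import *
st(); C=cal('wrist'); a=save('wrist','w18.png')
hsv=cv2.cvtColor(a,cv2.COLOR_RGB2HSV)
# bar edges near rows 120..260: bright pale
for r in (60,120,180,240,265):
    row=a[r].astype(int); g=np.abs(np.diff(cv2.GaussianBlur(a[r:r+1],(5,1),0)[0].astype(int).sum(1)))
    e=[c for c in range(240,400) if g[c]>30 and g[c]==g[c-3:c+4].max()]; print(r,e)
    if e: print(w2c(ray(C,[[x,r] for x in e],.028)*1e3).round(1).tolist())
```

```text
t 35.7 p [421.4 -65.7 149.4] yaw 101.7 j [-10.  17. 122.   0.  41. -22.] open 0.0612 F [-0.1 -0.6  1.1]
60 [293, 340]
[[-140.3, 42.5], [-114.1, 42.4]]
120 [294, 339]
[[-140.3, 10.2], [-114.4, 10.0]]
180 [295, 339]
[[-140.4, -24.4], [-114.1, -24.5]]
240 [295, 338]
[[-141.0, -61.4], [-114.5, -61.5]]
265 [296, 337, 338]
[[-140.6, -77.6], [-115.0, -77.7], [-114.3, -77.7]]
```

Request:
{"api": "move_arm", "payload": {"steps": "0.003 0 -0.15 0 0 0 0.7;0.003 0 -0.3 0 0 0 0.7;0.003 0 -0.38 0 0 0 0.7;0.003 0 -0.401 0 0 0 0.7;0.003 0 -0.401 0 0 0 0.1", "force": 45}}

```text
t: 36.38
eef_pos: [0.4225, -0.0656, 0.0298]
orientation: [[-0.203, 0.979, -0.0], [0.979, 0.203, 0.0], [0.0, -0.0, -1.0]]
wrist_force: [1.0, -0.6, -0.5]
opening: 0.0548
grasp_force: 0.0
```

Request:
{"api": "move_arm", "payload": {"steps": "0 0 0 0 0 0 0.1;0 0 0 0 0 0 0.1;0 0 0 0 0 0 0.1;0 0 0 0 0 0 0.1;0 0 0.03 0 0 0 0.1"}}

```text
t: 37.0
eef_pos: [0.4219, -0.0655, 0.0387]
orientation: [[-0.205, 0.979, -0.001], [0.979, 0.205, 0.0], [0.0, -0.001, -1.0]]
wrist_force: [-0.3, 0.0, -3.0]
opening: 0.0273
grasp_force: 45.0
```

Run:
```python
from h import *
st(); s=telemetry.sense(); print(w2c(s['eef_pos']*1e3).round(1))
```

```text
t 37.0 p [421.9 -65.5  38.7] yaw 101.84 j [-10.  31. 124.  -0.  25. -22.] open 0.0273 F [-0.3  0.  -3. ]
[[-128.   -59.8]]
```

Request:
{"api": "move_arm", "payload": {"steps": "0 0 0.13 0 0 0 0.1;0 0 0.254 0 0 0 0.1;0.13 0.1 0.254 0 0 0 0.1;0.26 0.2 0.254 0 0 0 0.1;0.377 0.291 0.254 0 0 0.001 0.1"}}

```text
t: 37.62
eef_pos: [0.5364, 0.0227, 0.1156]
orientation: [[-0.207, 0.978, 0.001], [0.978, 0.207, -0.0], [-0.0, 0.001, -1.0]]
wrist_force: [0.4, -1.1, -1.4]
opening: 0.0274
grasp_force: 45.0
```

Request:
{"api": "move_arm", "payload": {"steps": "0 0 0 0 0 0 0.1;0 0 -0.03 0 0 0 0.1;0 0 -0.06 0 0 0 0.1;0 0 -0.09 0 0 0 0.1;0 0 -0.09 0 0 0 0.1"}}

```text
t: 38.25
eef_pos: [0.5343, 0.0212, 0.0868]
orientation: [[-0.207, 0.978, -0.002], [0.978, 0.207, -0.0], [0.0, -0.002, -1.0]]
wrist_force: [0.2, -0.4, -2.9]
opening: 0.028
grasp_force: 45.0
```

Run:
```python
from h import *
st(); s=telemetry.sense(); print(w2c(s['eef_pos']*1e3).round(1))
save('wrist','w19.png'); save('scene','s19.png'); save('top','t19.png')
```

```text
t 38.25 p [534.3  21.2  86.8] yaw 101.92 j [  1.  31. 110.  -0.  39. -11.] open 0.028 F [ 0.2 -0.4 -2.9]
[[0.1 1.7]]
```

Request:
{"api": "move_arm", "payload": {"steps": "0.002 0.001 -0.04 0 0 0 0.1;0.002 0.001 -0.08 0 0 0 0.1;0.002 0.001 -0.105 0 0 0 0.1;0.002 0.001 -0.12 0 0 0 0.1;0.002 0.001 -0.12 0 0 0 0.1"}}

```text
t: 39.02
eef_pos: [0.5357, 0.022, 0.0513]
orientation: [[-0.207, 0.978, -0.001], [0.978, 0.207, 0.0], [0.0, -0.001, -1.0]]
wrist_force: [-0.5, 0.6, -1.8]
opening: 0.0277
grasp_force: 45.2
```

Run:
```python
from h import *
st(); s=telemetry.sense(); print(w2c(s['eef_pos']*1e3).round(1))
```

```text
t 39.025 p [535.7  22.   51.3] yaw 101.96 j [  1.  35. 110.   0.  35. -11.] open 0.0277 F [-0.5  0.6 -1.8]
[[1.5 2.1]]
```

Request:
{"api": "move_arm", "payload": {"steps": "0 0 -0.005 0 0 0 0.1;0 0 -0.01 0 0 0 0.1;0 0 -0.012 0 0 0 0.1"}}

```text
t: 39.4
eef_pos: [0.5361, 0.022, 0.0483]
orientation: [[-0.207, 0.978, 0.0], [0.978, 0.207, 0.0], [-0.0, 0.0, -1.0]]
wrist_force: [-0.0, 0.9, -1.0]
opening: 0.0277
grasp_force: 45.3
```

Request:
{"api": "move_arm", "payload": {"steps": "0 0 0 0 0 0 0.5;0 0 0 0 0 0 0.5;0 0 0 0 0 0 0.5;0 0 0.1 0 0 0 0.5;0 0 0.2 0 0 0 0.5"}}

```text
t: 40.02
eef_pos: [0.5358, 0.0219, 0.1087]
orientation: [[-0.207, 0.978, -0.001], [0.978, 0.207, -0.0], [0.0, -0.001, -1.0]]
wrist_force: [0.5, -0.2, -0.6]
opening: 0.0441
grasp_force: 0.0
```

Request:
{"api": "move_arm", "payload": {"steps": "0.02 0 0.2 0 0 -0.085 0.5;0.05 0 0.35 0 0 -0.17 0.5;0.08 0 0.5 0 0 -0.255 0.5;0.1 0 0.6 0 0 -0.34 0.5;0.13 0 0.7 0 0 -0.42 0.5"}}

```text
t: 40.65
eef_pos: [0.575, 0.0219, 0.3197]
orientation: [[0.626, 0.78, 0.001], [0.78, -0.626, -0.0], [0.001, 0.001, -1.0]]
wrist_force: [-0.1, 0.4, 0.8]
opening: 0.0438
grasp_force: 0.0
```

Request:
{"api": "move_arm", "payload": {"steps": "0 0 0.1 0 0 -0.33 0.5;0 0 0.15 0 0 -0.33 0.5;0 0 0.15 0 0 -0.33 0.5;0 0 0.15 0 0 -0.33 0.5;0 0 0.15 0 0 -0.33 0.5"}}

```text
t: 41.28
eef_pos: [0.5749, 0.0219, 0.3632]
orientation: [[0.978, 0.208, 0.0], [0.208, -0.978, -0.0], [0.0, 0.0, -1.0]]
wrist_force: [-0.2, 0.0, -0.1]
opening: 0.0443
grasp_force: 0.0
```

Run:
```python
from h import *
st(); C=cal('wrist'); a=save('wrist','w20.png'); np.savez('w20.npz',K=C[0],R=C[1],t=C[2])
print('expected px bar corners',proj(C,np.c_[c2w([(14,150),(14,-150),(-14,-150),(-14,150)])/1e3,[.046]*4]).round(0).tolist())
print('floor corners',proj(C,np.c_[c2w([(-52,130),(-52,-130)])/1e3,[.014]*2]).round(0).tolist())
cv2.imwrite('pics/w20c.png',cv2.resize(a[80:330,120:500],(798,525),interpolation=cv2.INTER_CUBIC)[:,:,::-1])
```

```text
t 41.275 p [574.9  21.9 363.2] yaw 12.03 j [ 1. 14. 93. -0. 74. 79.] open 0.0443 F [-0.2  0.  -0.1]
expected px bar corners [[170.0, 215.0], [451.0, 216.0], [449.0, 241.0], [173.0, 241.0]]
floor corners [[201.0, 265.0], [421.0, 265.0]]
```

View pics/w20c.png

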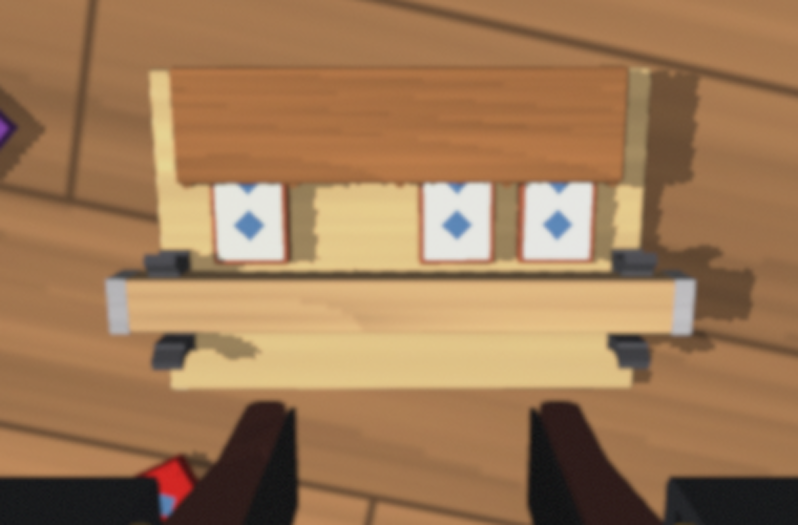

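The final view shows the bar between both pairs of cheeks with end caps at crop cols 106 and 695, matching the centred, seated prediction to within 1 px in both position and length. All three tiles are home behind it, and the robot is clear. I'm handing in.

```bash
python3 -c "
from h import *
print(order.job_done())"
```

```text
the job is handed in; nothing more can be done
None
```

The job is handed in: all three tiles present are home against the stop in lanes 0, 1 and 3, and the bar is back across the carrier, down in both brackets, with its ends centred and about 2 mm off to the ledge side within the brackets' play; the verdict was not shown.

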